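# Seat the dies and poise the articulator

## Task

Ready this dental case for a bite check: with the ball-ended plugger press both proud molar dies fully home in the lower model, then stand the plugger back in its hole in the wooden block. Then bring the thrown-back upper half of the articulator forward to its balance point, where it falls neither shut nor back, and finish still holding it there, at rest in the gripper: I lay in the foil while you hold. Keep the fingers off the dies, never let the upper half drop shut, and leave the other things on the bench where they are.

Things in the scene. Friction and masses are not known exactly. Their poses are not given: they have to be found in the camera images.
- articulator: Dental articulator, metal frame 170 (x) x 125 (y) x 130 mm that opens like a jaw, fast on the bench, front roughly towards the robot (yaw within 0.35). Origin: centre of its underside; x from its front to its hinge, y along the hinge, z up. Hinge posts at y +-0.055, tops 0.129. Teeth of the lower stone model reach z 0.072.
- upper_hinge (a point): Middle of the hinge axis, which is parallel to the articulator's y, at (0.055, 0, 0.115) m in its frame.
- upper (a joint): Hinge angle of the upper half (frame, plaster, stone model; 0.35 to 0.5 kg). 0: closed, frame level, pointing to the front; grows as the front rises; 2.45: thrown back on its rear rest (start). At 1.81 its centre of weight is right above the hinge, the frame leaning 14 deg back past upright: the balance point. The hinge is nearly free: over 0.08 rad off balance it falls that way.
- upper_grip (a point): Mid-line of the upper half's front tongue, 110 mm from the hinge axis, where to pinch it: a bar 16 mm wide (along the hinge), 10 mm thick, ending 16 mm further out, sides free from 100 mm out. A 7 mm pin crosses it 9 mm further out and sticks out 86 mm on the teeth's side (forward and up at the start). Fingers closed along the hinge direction can stay pointing down while it turns between them.
- die_left (a joint): How far (m) the left die is pressed in: it starts standing 3.5 to 5 mm proud (0 to 0.0015) and is fully home on its hard stop at 0.005. It slides straight down with about 3 N of friction and stays where it is left; a press of 6 N bottoms it.
- die_left_top (a point): Centre of the flat round top (10 mm across) of the left die, a bare tapered molar stump in the model's own stone, second from the back of the tooth row on the articulator's +y side, at (-0.0075, 0.0245) m in its frame; 0.073 to 0.0745 high at the start, 0.0695 when home. Neighbouring teeth reach 0.072.
- die_right (a joint): The same for the right die.
- die_right_top (a point): Centre of the flat top of the right die, the mirror image on the articulator's -y side, at (-0.0075, -0.0245, about 0.073) m in its frame.
- block: Wooden instrument block 130 (x) x 50 (y) x 60 mm high, fast on the bench, yaw within 0.4; origin: centre of its underside. Three holes 12 mm wide and 50 mm deep in a row along x, 42 mm apart. The end hole nearest the robot (at -x) holds the plugger; the middle and far ones hold a wax knife and a carver, up to 160 mm high, fixed in the block.
- block_hole (a point): Centre of the mouth of the plugger's hole, on the block's top face, 60 mm above the bench.
- plugger: Ball-ended plugger: straight round steel instrument 168 mm long, handle 9 mm thick, 40 g, standing loosely, upright or slightly tilted, in the block's hole nearest the robot, working end down. Origin: the lower end of the ball; z runs up along its axis. Standing in the hole its tip is 10 mm above the bench.
- plugger_tip (a point): Lowest point of the plugger's 6 mm ball (its working tip); the thin neck above it is 4 mm thick, from 30 mm up it is the 9 mm handle.
- bur_dome: Bystander, loose: white domed bur stand, 114 mm across, 50 mm high plus burs up to 80 mm. Origin: centre of its underside.
- wax_tin: Bystander, loose: flat round wax tin, 68 mm across, 17 mm high. Origin: centre of its underside.
- dish: Bystander, loose: small glass dappen dish, 42 mm across, 24 mm high. Origin: centre of its underside.
- spare_cast: Bystander, loose: spare stone cast with teeth, about 60 x 64 x 30 mm. Origin: centre of its underside.
- brush: Bystander, loose: slim brush lying down, 160 mm long. Origin: centre of its underside.
- liquid_a: Bystander, loose: white jar with yellow cap, 42 mm across, 75 mm high. Origin: centre of its underside.
- liquid_b: Bystander, loose: second such jar. Origin: centre of its underside.
- mixing_bowl: Bystander, loose: black rubber mixing bowl, 110 mm across, 60 mm high. Origin: centre of its underside.
Not all that is in view belongs to the job. There is more than one size of the block; the job needs the smaller. What is shaped like the articulator but green is not meant.

How it is judged:
By the outcome, as a careful person would: the job done as asked, in the order asked, and still so for the second after the job is handed in, while the arm keeps its last pose, push and grip.
It also fails if it takes over 67 s, if anything falls off the work surface, if the arm or the gripper's body presses on something with over 40 N, if the wrist force passes 120 N, or if a joint passes its speed limit or range.

## Robot

A 6-joint arm with a two-finger parallel gripper is mounted at the origin on the work surface. World frame = base frame: x ahead of the robot, y to its left, z up, the work surface at z = 0. Lengths are in m, angles in rad, forces in N, time in s.
With the tool pointing down it reaches from about 0.275 to 0.875 m from the base axis. Payload 12.5 kg.
Tool frame: the origin (TCP) lies on the centre line of the jaws, within the pads' length; the fingertips stand r.finger_overhang ahead of it and the grasp point (between the pads) lies 3 mm ahead of it (r.finger_overhang is the distance from the TCP to the fingertips, in m); z points along the fingers, y is the line along which they close (so a half turn about z gives the same grasp; the last joint's range is limited). The gripper opens to 85 mm and grips with 20 to 120 N. Pads are 22 mm wide; open, the fingers measure 114 mm over their backs; the gripper's body (76 mm by 85 mm) begins 54 mm behind the grasp point. The pads swing forward as they close: fully open they stand 13 mm farther back than shut.
Start: joints at [1.054, 0.351, 1.652, -0, 1.139, -0.085], TCP at [0.23, 0.5, 0.253] pointing down, gripper open.
Joint ranges: [-2.75, 2.75], [-0.79, 2.1], [0.01, 2.65], [-1.57, 4.71], [0.07, 3.14], [-2.87, 2.87]. Speed limits (rad/s): [2.22, 2.22, 2.79, 3.14, 3.14, 3.14].

## Interface

Orientations are given as a unit quaternion [x, y, z, w].
In Python, from cell import r, optics gives the robot as it stands. The module is installed in compiled form; this text tells all that it offers. Calls block until the motion is done:
- r.move_to(position, orientation): joint-space move of the TCP to a pose.
- r.move_linear(position, rot=None, vel=0.15): straight line of the TCP; rot=None keeps the orientation; vel is the mean speed in m/s.
- r.set_joints(angles): joint-space move.
- r.set_gripper(opening, squeeze=None): opening from 0.0 (shut) to 1.0 (fully open); squeeze is the grip in N (None keeps the last); returns when the fingers have stopped.
- r.sleep(seconds).
- r.inverse_kinematics(position, orientation): joint angles nearest the present ones, or None.
- optics.get_image(name): name is "scene" or "side" or "wrist"; returns a dict with "pixels" (400x640x3 uint8, red, green, blue), "depth" (400x640 float32, m along the optical axis (not along the pixel's ray), 0 where there is no reading), "fx", "fy", "cx", "cy" (pixels), "camera_from_world" (4x4, takes a point from world to camera coordinates); the wrist camera has in their place "mount" (4x4, takes a point from camera to tool coordinates, whose origin is the TCP and whose axes are the flange's). Camera axes: x right, y down, z forward; pixel columns grow to the right and rows downward; lengths in m; the calibration is good to about 2 mm. A picture is of the moment at which its call begins: read the wrist's pose just before it.
A pose or a line that the arm cannot do raises r.PlanningError and nothing moves.
- r.hand_in(): hands the job in; it is judged then, once.
Readings, each from a call of its own:
- r.current_t(): time.
- r.current_q(): joint angles.
- r.current_qvel(): joint speeds.
- r.current_effort(): joint torques, N m.
- r.current_tool_pos(): TCP position.
- r.current_ee_rot(): TCP orientation.
- r.current_contact_force(): force on the tool from outside, world axes, zero at the start.
- r.current_torque(): the same for the moment, N m.
- r.current_opening(): opening from 0.0 (shut) to 1.0 (fully open).
- r.current_finger_force(): force on a finger pad.
Only numpy, scipy, OpenCV 4.12 (cv2) and the standard library are available. Lean on these libraries where they do the work, as an engineer would, in place of code of your own. Each camera call takes 0.05 s, during which the arm holds its last target. There are 200 camera calls.

## Working session

There is one attempt and no reset: what is moved stays moved. The work goes in short steps, each a Python script; the robot and the scene stay as the last script left them, time stands still between calls to the robot, and variables do not carry over. Pictures are saved under pics/ and viewed, at most 11 in all, crops included, and the job is handed in when it is done.

```bash
mkdir -p pics; ls; python3 - <<'E'
from cell import r, optics
import cv2, numpy as np
for n in ("scene","side"):
    d=optics.get_image(n); cv2.imwrite(f"pics/{n}0.png",d["pixels"][:,:,::-1]); np.savez(f"{n}0.npz",**d)
    print(n,d["fx"],d["cx"],d["cy"],np.round(d["camera_from_world"],3).tolist())
print(r.finger_overhang,r.current_t(),r.current_tool_pos(),r.current_ee_rot(),r.current_opening())
E
```

```text
pics
scene 481.92585015699933 311.38532487499805 198.82446239624173 [[-0.661, 0.75, 0.02, 0.313], [0.445, 0.412, -0.795, -0.115], [-0.605, -0.517, -0.606, 1.65], [0.0, 0.0, 0.0, 1.0]]
side 388.4430438689098 321.3414355805235 205.71186860148362 [[-0.999, -0.034, -0.012, 0.475], [-0.013, 0.661, -0.75, 0.068], [0.034, -0.75, -0.661, 1.15], [0.0, 0.0, 0.0, 1.0]]
0.022 0.1 [0.23002448 0.49930827 0.2528316 ] [ 2.14220983e-01  9.76785092e-01 -4.77543050e-04 -1.59426598e-04] 0.9997905537738704
```

View pics/scene0.png

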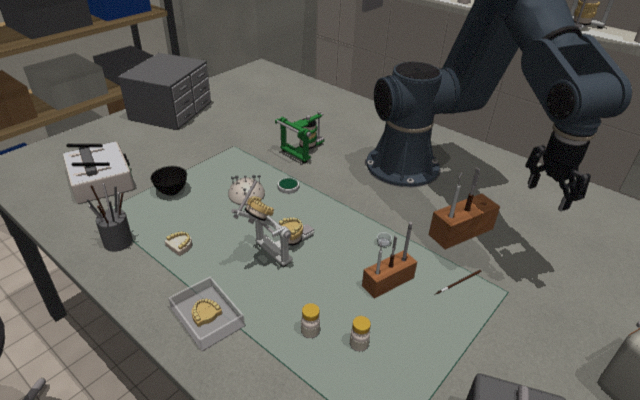

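View pics/side0.png

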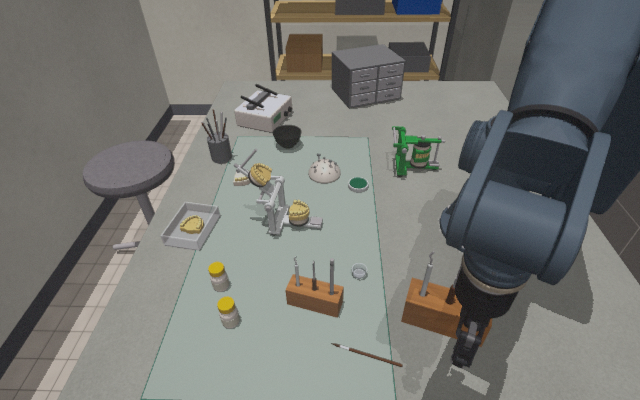

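The scene view shows the small block at about (390,275), with the plugger as its rightmost instrument at (407,230). The articulator is at about (275,235), with its upper half thrown back to the left. In the side view the block is at (315,295), the plugger at (332,275) and the articulator at (285,215).

```bash
cat > h.py <<'E'
from cell import r, optics
import cv2, numpy as np
from scipy.spatial.transform import Rotation as R
def cloud(d, cfw=None):
    cfw = d["camera_from_world"] if cfw is None else cfw
    v,u=np.mgrid[0:400,0:640]; z=d["depth"].astype(float)
    c=np.stack([(u-d["cx"])/d["fx"]*z,(v-d["cy"])/d["fy"]*z,z],-1)
    w=np.linalg.inv(cfw); p=c@w[:3,:3].T+w[:3,3]; p[z<=0]=np.nan
    return p
def wrist():
    T=np.eye(4); T[:3,3]=r.current_tool_pos(); T[:3,:3]=R.from_quat(r.current_ee_rot()).as_matrix()
    d=optics.get_image("wrist"); cfw=np.linalg.inv(T@d["mount"]); d["camera_from_world"]=cfw
    return d
def ray(d,u,v,h):
    w=np.linalg.inv(d["camera_from_world"]); k=w[:3,:3]@[(u-d["cx"])/d["fx"],(v-d["cy"])/d["fy"],1]
    return w[:3,3]+k*(h-w[2,3])/k[2]
def proj(d,p):
    c=d["camera_from_world"]@[*p,1]; return d["cx"]+d["fx"]*c[0]/c[2], d["cy"]+d["fy"]*c[1]/c[2]
def down(yaw): # tool down, closing line (tool y) at angle yaw+90deg: tool x along yaw
    return (R.from_euler("z",yaw)*R.from_quat([1,0,0,0])).as_quat()
E
python3 - <<'E'
from h import *
pts=[]
for n in("scene","side"):
    d=dict(np.load(n+"0.npz")); p=cloud(d)
    hsv=cv2.cvtColor(d["pixels"],cv2.COLOR_RGB2HSV)
    br=(hsv[...,0]<15)&(hsv[...,1]>110)&(p[...,2]>.052)&(p[...,2]<.068)
    n_,lab,st,ce=cv2.connectedComponentsWithStats(br.astype(np.uint8))
    for i in range(1,n_):
        if st[i,4]>40:
            q=p[lab==i]; rc=cv2.minAreaRect((q[:,:2]*1000).astype(np.float32)); print(n,"brown",st[i],ce[i].round(),np.median(q,0).round(4),rc)
    for nm,uv in dict(scene=dict(art=(290,228),plug=(408,226),up=(258,208),post=(285,240)),side=dict(art=(298,212),plug=(332,262),up=(262,175),post=(275,225)))[n].items(): print(n,nm,p[uv[1],uv[0]].round(3))
    # stone yellowish cloud
    ye=(hsv[...,0]>15)&(hsv[...,0]<32)&(hsv[...,1]>70)&(p[...,2]>.03)&(p[...,2]<.085)
    n_,lab,st,ce=cv2.connectedComponentsWithStats(ye.astype(np.uint8))
    for i in range(1,n_):
        if st[i,4]>40: q=p[lab==i]; print(n,"yel",st[i],ce[i].round(),np.median(q,0).round(3),np.ptp(q,axis=0).round(3))
    d.clear()
r0=wrist(); print("mount",r0["mount"].round(3).tolist(),r0["fx"],r0["cx"],r0["cy"])
E
```

```text
scene brown [432 211  66  25 265] [462. 224.] [0.2365 0.3281 0.0595] ((200.57806396484375, 334.9880065917969), (63.66301727294922, 196.53134155273438), 51.366539001464844)
scene brown [364 251  53  34 738] [390. 268.] [0.4939 0.2709 0.0605] ((486.35662841796875, 267.5396423339844), (51.79945755004883, 131.71571350097656), 73.74308776855469)
scene art [ 0.556 -0.004  0.067]
scene plug [0.447 0.275 0.167]
scene up [ 0.663 -0.006  0.196]
scene post [0.618 0.037 0.091]
scene yel [279 218  24  23 306] [293. 227.] [ 0.546 -0.004  0.064] [0.055 0.063 0.038]
scene yel [302 303  18  18 266] [310. 312.] [0.734 0.224 0.075] [0.038 0.038 0.03 ]
scene yel [352 316  19  19 279] [361. 325.] [0.688 0.327 0.075] [0.038 0.04  0.028]
side brown [286 275  57  31 694] [315. 290.] [0.4783 0.2789 0.0603] ((482.59027099609375, 272.1174621582031), (50.46082305908203, 129.10379028320312), 73.7908935546875)
side brown [404 306  55  20 227] [432. 315.] [0.2182 0.3374 0.0603] ((220.0515594482422, 337.2105712890625), (4.898506164550781, 118.25730895996094), 70.73621368408203)
side art [0.541 0.018 0.073]
side plug [0.441 0.284 0.171]
side up [ 0.636 -0.01   0.183]
side post [0.607 0.037 0.039]
side yel [416 153  13   5  44] [421. 155.] [ 0.146 -0.279  0.071] [0.044 0.021 0.017]
side yel [289 200  20  21 326] [298. 211.] [0.542 0.006 0.062] [0.056 0.065 0.034]
side yel [208 262  17  15 200] [216. 269.] [0.726 0.23  0.074] [0.037 0.038 0.024]
side yel [217 296  18  18 248] [226. 305.] [0.679 0.332 0.075] [0.038 0.038 0.032]
mount [[0.001, -0.955, -0.298, 0.076], [1.0, 0.001, 0.001, 0.001], [-0.0, -0.298, 0.955, -0.122], [0.0, 0.0, 0.0, 1.0]] 322.8630118276652 323.47904142621536 199.70469168484473
```

```bash
python3 - <<'E'
from h import *
yaw=np.pi-0.284
r.move_to([.445,.281,.30],down(yaw))
d=wrist(); cv2.imwrite("pics/w1.png",d["pixels"][:,:,::-1]); np.savez("w1.npz",**d)
p=cloud(d); print(r.current_t(),r.current_tool_pos(),r.current_q().round(2))
P=p.reshape(-1,3); near=np.hypot(P[:,0]-.444,P[:,1]-.281)<.018
for a,b in((.06-.003,.063),(.075,.09),(.09,.105),(.105,.12),(.12,.135),(.135,.15),(.15,.165),(.165,.176),(.176,.19)):
    q=P[near&(P[:,2]>a)&(P[:,2]<b)]; print(a,len(q),np.median(q,0).round(4) if len(q) else '')
hsv=cv2.cvtColor(d["pixels"],cv2.COLOR_RGB2HSV)
br=(hsv[...,0]<15)&(hsv[...,1]>100)&(p[...,2]>.055)&(p[...,2]<.066)
q=p[br]; print(br.sum(),cv2.minAreaRect((q[:,:2]*1000).astype(np.float32)))
E
```

```text
1.3833 [0.44443924 0.28180957 0.29978114] [ 0.48  0.26  1.65  0.    1.23 -0.81]
0.056999999999999995 594 [0.441  0.2834 0.0611]
0.075 23 [0.4397 0.283  0.0829]
0.09 24 [0.4393 0.2825 0.0966]
0.105 33 [0.4398 0.283  0.1132]
0.12 35 [0.4395 0.2831 0.1288]
0.135 38 [0.4396 0.2831 0.1424]
0.15 42 [0.4395 0.2828 0.1564]
0.165 43 [0.4395 0.2825 0.1683]
0.176 102 [0.4425 0.2815 0.1786]
3312 ((413.6210632324219, 289.4301452636719), (48.75210952758789, 276.17242431640625), 74.55433654785156)
```

View pics/w1.png

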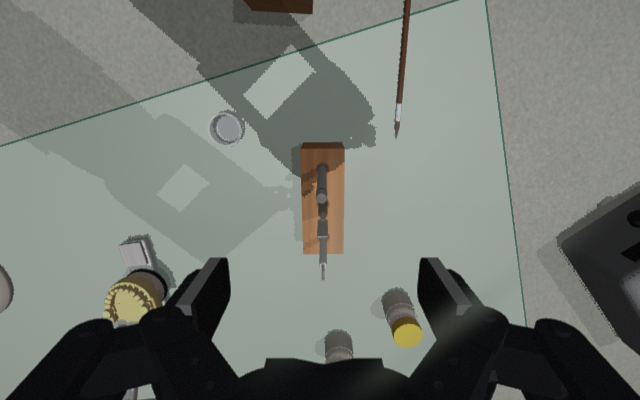

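The wrist view shows the plugger upright, its top at (322,197), in the block's near end hole. I'll grip it, lift it, and look at the articulator.

```bash
python3 - <<'E'
from h import *
yaw=np.pi-0.284
r.move_linear([.4435,.282,.143],vel=.2)
r.set_gripper(0,80)
print(r.current_opening(),r.current_finger_force(),r.current_tool_pos(),r.current_contact_force().round(2))
r.move_linear([.4435,.282,.30],vel=.2)
r.move_to([.49,0,.34],down(np.pi))
d=wrist(); cv2.imwrite("pics/w2.png",d["pixels"][:,:,::-1]); np.savez("w2.npz",**d)
print(r.current_t(),r.current_tool_pos(),r.current_q().round(2),r.current_contact_force().round(2))
E
```

```text
0.08200476491823636 77.93644309043884 [0.44366878 0.28198958 0.14313592] [ 0.46 -1.03  2.18]
5.1083 [0.48996554 0.00090165 0.33955004] [-0.09  0.16  1.68  0.    1.3  -1.66] [ 0.21 -0.52  0.2 ]
```

View pics/w2.png

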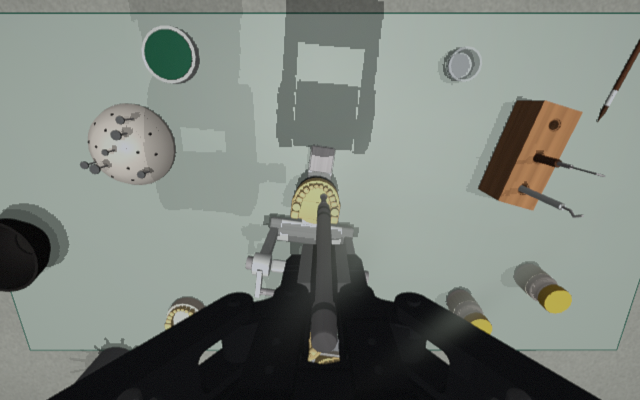

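```bash
python3 - <<'E'
from h import *
d=dict(np.load("w2.npz")); p=cloud(d)
crop=d["pixels"][140:310,235:405,::-1]; cv2.imwrite("pics/c2.png",cv2.resize(crop,None,fx=3.5,fy=3.5,interpolation=cv2.INTER_NEAREST))
print("hole",ray(d,554.5,125,.06).round(4))
hsv=cv2.cvtColor(d["pixels"],cv2.COLOR_RGB2HSV)
m=(p[...,2]>.121)&(p[...,2]<.136)&(p[...,0]>.55)
n_,lab,st,ce=cv2.connectedComponentsWithStats(m.astype(np.uint8))
for i in range(1,n_):
    if st[i,4]>12: q=p[lab==i]; print("post",st[i],np.median(q,0).round(4),q.min(0).round(3),q.max(0).round(3))
m=(hsv[...,1]>70)&(p[...,2]>.06)&(p[...,2]<.08)&(p[...,0]<.6)&(abs(p[...,1])<.06)
q=p[m]; print("teeth",m.sum(),q.min(0).round(3),q.max(0).round(3),cv2.minAreaRect((q[:,:2]*1000).astype(np.float32)))
for n in ("scene0","side0"):
    e=dict(np.load(n+".npz")); q=cloud(e).reshape(-1,3); q=q[(q[:,0]>.45)&(q[:,0]<.75)&(abs(q[:,1])<.09)]
    s=q[(q[:,2]>.121)&(q[:,2]<.136)]; 
    lo=s[s[:,1]<0.0]; hi=s[s[:,1]>0.02]; print(n,"post-y",len(lo),np.median(lo,0).round(3),len(hi),np.median(hi,0).round(3))
    b=q[(q[:,2]>.012)&(q[:,2]<.05)&(q[:,0]<.53)]; print(" base front",len(b),np.median(b,0).round(3),b.min(0).round(3),b.max(0).round(3))
E
```

```text
hole [0.4444 0.2825 0.06  ]
post [246 255  29  43 607] [ 0.6038 -0.0719  0.1288] [ 0.588 -0.089  0.121] [ 0.638 -0.057  0.135]
post [271 263  14   9  96] [ 0.6028 -0.0515  0.1233] [ 0.599 -0.06   0.121] [ 0.609 -0.044  0.125]
post [366 274   3   9  18] [0.6164 0.0537 0.1234] [0.613 0.052 0.121] [0.622 0.055 0.125]
teeth 483 [ 0.513 -0.041  0.06 ] [0.568 0.022 0.075] ((540.0272216796875, -11.656375885009766), (53.23707580566406, 63.822303771972656), 14.912111282348633)
scene0 post-y 82 [ 0.625 -0.009  0.128] 126 [0.628 0.034 0.128]
 base front 128 [0.495 0.007 0.025] [ 0.475 -0.018  0.012] [0.53  0.015 0.031]
side0 post-y 172 [ 0.612 -0.035  0.127] 108 [0.623 0.037 0.127]
 base front 199 [0.5   0.007 0.025] [ 0.474 -0.021  0.012] [0.529 0.019 0.05 ]
```

View pics/c2.png

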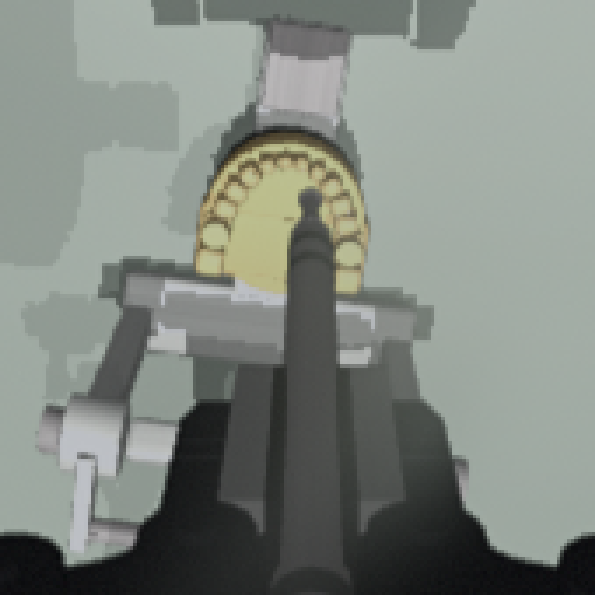

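The crop shows the round dies at crop (216,234) and (349,251), i.e. image (296.7,206.9) and (334.7,211.7), each second from the back. The plugger's ball is at crop (311,197), i.e. image (323.9,196.3).

```bash
python3 - <<'E'
from h import *
d=dict(np.load("w2.npz"))
R_=ray(d,296.7,206.9,.0737);L=ray(d,334.7,211.7,.0737); b=ray(d,323.9,196.3,.2096)
print("R",R_.round(4),"L",L.round(4),"dist",np.hypot(*(L-R_)[:2]),"ball",b.round(4), "tcp .49,.0009")
yaw=np.arctan2(-(L-R_)[0],(L-R_)[1]); print("yaw",yaw)
p=cloud(d)
for u,v in((296,206),(297,207),(335,212),(334,211)): print(p[v,u].round(4))
E
```

```text
R [ 0.545  -0.0319  0.0737] L [0.5514 0.0163 0.0737] dist 0.048610945341508206 ball [0.4902 0.0022 0.2096] tcp .49,.0009
yaw -0.13206089557885067
[ 0.5434 -0.0327  0.0748]
[ 0.5447 -0.0315  0.0748]
[0.5514 0.0166 0.0748]
[0.5497 0.0153 0.0758]
```

```bash
python3 - <<'E'
from h import *
q=down(np.pi-.132)
r.move_to([.5514,.0152,.26],q)
r.move_linear([.5514,.0152,.213],vel=.1)
d=wrist(); np.savez("w3.npz",**d); pos=r.current_tool_pos()
print(r.current_t(),pos,r.current_contact_force().round(2))
u,v=map(int,proj(d,[.5514,.0163,.0737])); print(u,v,proj(d,[pos[0],pos[1],pos[2]-.133]))
crop=d["pixels"][v-45:v+45,u-60:u+60,::-1]; cv2.imwrite("pics/c3.png",cv2.resize(crop,None,fx=6,fy=6,interpolation=cv2.INTER_CUBIC)); print("crop off",u-60,v-45)
E
```

```text
6.2667 [0.55179254 0.01513239 0.21413566] [-0.09  0.26 -0.59]
323 191 (np.float64(322.029803561891), np.float64(194.93539496716966))
crop off 263 146
```

View pics/c3.png

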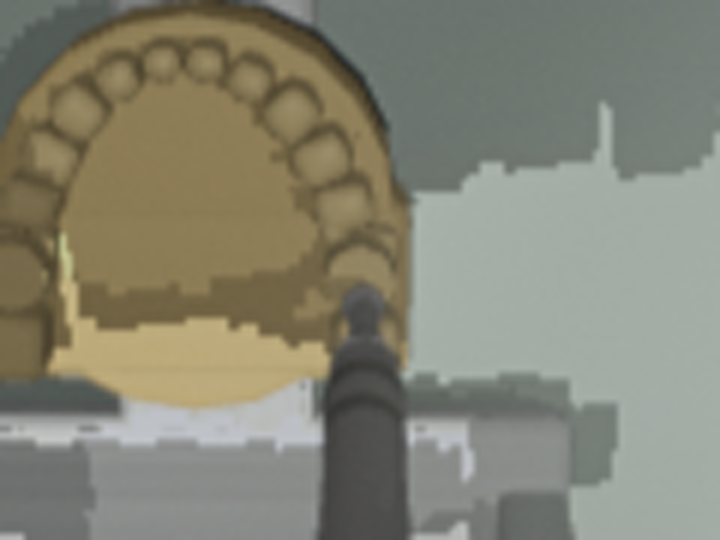

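The left die is at crop (361,271), i.e. image (323.2,191.2), with the ball just above it at crop (362,298), i.e. image (323.3,195.7). The right die is at crop (17,273).

```bash
python3 - <<'E'
from h import *
d=dict(np.load("w3.npz"))
L=ray(d,323.2,191.2,.0737);Rr=ray(d,265.8,191.5,.0737);b=ray(d,323.3,195.7,.0841)
print("L",L.round(4),"R",Rr.round(4),np.hypot(*(L-Rr)[:2]),np.arctan2(-(L-Rr)[0],(L-Rr)[1]),"ball",b.round(4))
E
```

```text
L [0.5509 0.0162 0.0737] R [ 0.5448 -0.0318  0.0737] 0.04842880892435102 -0.12556755308688797 ball [0.5517 0.0162 0.0841]
```

```bash
python3 - <<'E'
from h import *
def press(x,y):
    r.move_linear([x,y,.2085],vel=.08)
    f0=r.current_contact_force(); z=.2085; log=[]
    while z>.196:
        z-=.0007; r.move_linear([x,y,z],vel=.05)
        f=r.current_contact_force(); log.append((round(z,4),round(r.current_tool_pos()[2],4),f.round(1).tolist()))
        if f[2]-f0[2]>14: break
    r.sleep(.1); print(f0.round(1),log,r.current_contact_force().round(1),r.current_tool_pos())
    r.move_linear([x,y,.222],vel=.12)
press(.551,.0152)
r.move_linear([.5447,-.0329,.222],vel=.12)
press(.5447,-.0329)
d=wrist(); np.savez("w4.npz",**d)
u,v=map(int,proj(d,[.548,-.008,.0737])); cv2.imwrite("pics/c4.png",cv2.resize(d["pixels"][v-50:v+50,u-65:u+65,::-1],None,fx=6,fy=6,interpolation=cv2.INTER_CUBIC)); print(u-65,v-50,r.current_t())
E
```

```text
[ 0.6  0.1 -0.5] [(0.2078, np.float64(0.2078), [1.1, 0.7, 0.3]), (0.2071, np.float64(0.2073), [-0.6, 0.3, 1.1]), (0.2064, np.float64(0.2065), [0.1, 0.4, 2.6]), (0.2057, np.float64(0.2057), [-0.3, -0.6, 1.8]), (0.205, np.float64(0.205), [0.5, 0.9, 1.9]), (0.2043, np.float64(0.2042), [0.8, 0.3, 1.6]), (0.2036, np.float64(0.2035), [0.1, 0.7, 1.4]), (0.2029, np.float64(0.2029), [1.1, -0.3, 1.3]), (0.2022, np.float64(0.2024), [0.1, -0.0, 4.0]), (0.2015, np.float64(0.2021), [-1.1, 0.8, 7.8]), (0.2008, np.float64(0.2019), [-1.3, -0.3, 12.8]), (0.2001, np.float64(0.2017), [-2.3, 0.0, 16.7])] [-1.8  0.2 17.2] [0.55180098 0.01516352 0.20173409]
[-0.9 -0.3 -0.3] [(0.2078, np.float64(0.208), [-0.2, 0.0, -0.4]), (0.2071, np.float64(0.2072), [-0.6, 0.2, -0.9]), (0.2064, np.float64(0.2065), [0.0, 0.7, 0.1]), (0.2057, np.float64(0.2058), [-0.0, 0.4, 1.5]), (0.205, np.float64(0.205), [-0.7, 0.5, 2.1]), (0.2043, np.float64(0.2043), [0.6, -1.0, 2.2]), (0.2036, np.float64(0.2035), [0.1, -0.3, 2.5]), (0.2029, np.float64(0.2028), [0.1, -1.3, 1.3]), (0.2022, np.float64(0.2024), [0.9, -0.4, 4.9]), (0.2015, np.float64(0.2021), [-1.5, -0.2, 8.5]), (0.2008, np.float64(0.2019), [-1.5, -0.8, 12.9]), (0.2001, np.float64(0.2017), [-0.9, -0.2, 16.9])] [-1.7  0.2 15.5] [ 0.54547552 -0.03302535  0.20167353]
286 140 14.3083
```

View pics/c4.png

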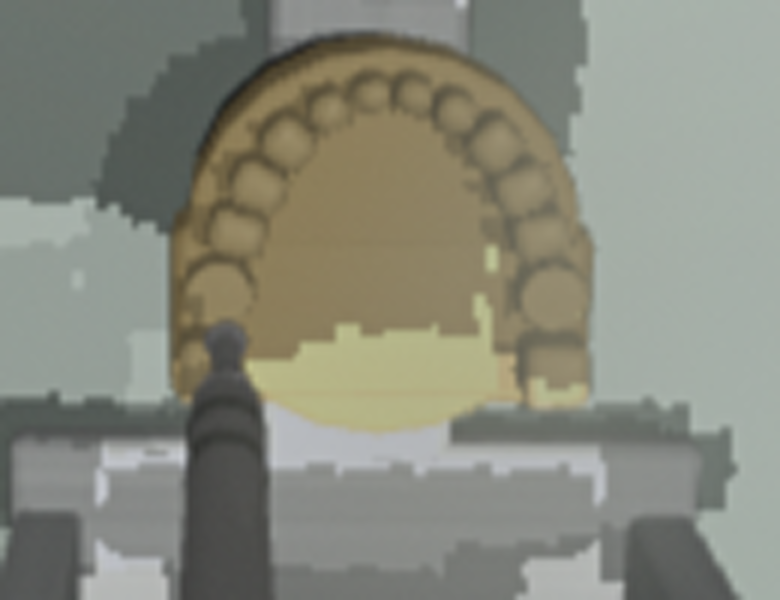

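Both dies bottomed at the same height (tip about 0.069), and the picture shows them at crop (218,290) and (553,297), level with their neighbours. Next I'll return the plugger.

```bash
python3 - <<'E'
from h import *
q=down(np.pi-.284); X,Y=.4437,.282
r.move_linear([.5447,-.0329,.30],vel=.25)
r.move_to([X,Y,.235],q)
r.move_linear([X,Y,.20],vel=.1); r.sleep(.15)
f0=r.current_contact_force(); print(r.current_tool_pos(),f0.round(2))
for z in (.188,.178,.168,.160,.152,.1465,.1437):
    r.move_linear([X,Y,z],vel=.1); f=r.current_contact_force()-f0; print(z,f.round(1),r.current_tool_pos().round(4))
    if np.linalg.norm(f)>10: print("STOP"); break
print(r.current_t())
E
```

```text
[0.44408872 0.28207306 0.20069868] [ 0.07  0.56 -0.3 ]
0.188 [ 0.8 -0.6  0.4] [0.4435 0.2819 0.1879]
0.178 [ 0.4 -0.6  0.2] [0.4435 0.2819 0.1779]
0.168 [ 0.4 -0.9  0.4] [0.4435 0.2819 0.1679]
0.16 [-0.6  0.9  0.1] [0.4436 0.2819 0.1599]
0.152 [ 0.9 -1.1 -0.4] [0.4435 0.282  0.1517]
0.1465 [ 0.  -1.7  0. ] [0.4436 0.282  0.1463]
0.1437 [ 0.1 -2.3  0.1] [0.4437 0.282  0.1436]
18.4583
```

```bash
cat >> h.py <<'E'
YAW=-.128; H=np.array([.6098,-.0158,.115])
def apos(a,t,back=0,rad=.121):
    "TCP pose: upper half at angle a, tool tilt t (body leaning to the back), backed off"
    Z=R.from_euler("z",YAW); u=np.array([-np.cos(a),0,np.sin(a)]); z=np.array([-np.sin(t),0,-np.cos(t)])
    M=np.stack([[-np.cos(t),0,np.sin(t)],[0,1,0],z],1)
    return H+Z.apply(rad*u-(.003+back)*z), (Z*R.from_matrix(M)).as_quat()
E
python3 - <<'E'
from h import *
r.set_gripper(.45); print(r.current_contact_force().round(2))
r.move_linear([.4437,.282,.30],vel=.25)
for a,t,b in((2.45,.5,.09),(2.45,.5,0),(2.3,.35,0),(2.1,.15,0),(1.9,-.05,0),(1.81,-.14,0),(1.81,-.14,.09),(1.81,0,0),(2.45,.7,.09),(2.45,.7,0)):
    p,q=apos(a,t,b); j=r.inverse_kinematics(p,q); print(a,t,b,p.round(3),None if j is None else np.round(j,2))
print(r.current_t())
d=wrist(); cv2.imwrite("pics/w5.png",d["pixels"][:,:,::-1])
E
```

```text
[0.88 0.2  0.16]
2.45 0.5 0.09 [ 0.746 -0.033  0.274] [-0.11  1.05  0.46  0.01  2.13 -1.55]
2.45 0.5 0 [ 0.704 -0.028  0.195] [-0.11  0.96  0.82  0.01  1.86 -1.55]
2.3 0.35 0 [ 0.691 -0.026  0.208] [-0.11  0.83  1.    0.01  1.66 -1.55]
2.1 0.15 0 [ 0.671 -0.024  0.222] [-0.11  0.67  1.22  0.    1.4  -1.55]
1.9 -0.05 0 [ 0.648 -0.021  0.232] [-0.1   0.53  1.43 -0.    1.13 -1.55]
1.81 -0.14 0 [ 0.638 -0.019  0.236] [-0.1   0.47  1.53 -0.    1.01 -1.54]
1.81 -0.14 0.09 [ 0.625 -0.018  0.325] [-0.1   0.37  1.45 -0.    1.18 -1.54]
1.81 0 0 [ 0.638 -0.019  0.236] [-0.1   0.53  1.42 -0.    1.19 -1.55]
2.45 0.7 0.09 [ 0.762 -0.035  0.263] None
2.45 0.7 0 [ 0.704 -0.028  0.194] [-0.11  1.09  0.63  0.01  2.13 -1.55]
19.6417
```

View pics/w5.png

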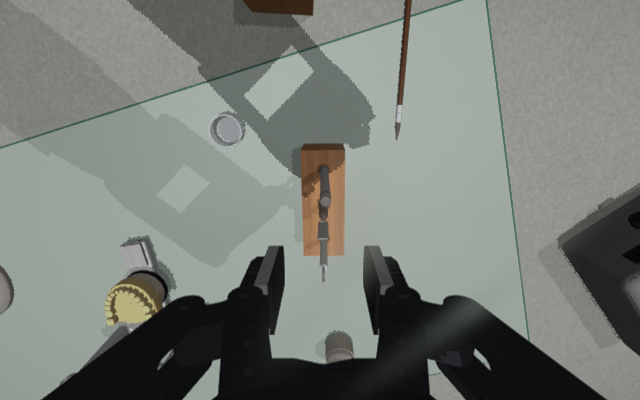

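The plugger stands upright in its hole again, its top at (325,199). I'll go to the pre-grasp pose behind the tongue and look.

```bash
python3 - <<'E'
from h import *
p,q=apos(2.45,.3,.0); r.move_to(p+[0.02,0,.19],q)
p,q=apos(2.45,.5,.09); r.move_to(p,q); r.sleep(.1)
d=wrist(); np.savez("w6.npz",**d); cv2.imwrite("pics/w6.png",d["pixels"][:,:,::-1])
print(r.current_t(),r.current_tool_pos(),p,r.current_contact_force().round(2))
u=lambda s:H+R.from_euler("z",YAW).apply(s*np.array([-np.cos(2.45),0,np.sin(2.45)]))
for s in(.1,.121,.126): print(s,np.round(proj(d,u(s))))
print("piptip",np.round(proj(d,u(.119)+R.from_euler("z",YAW).apply(.086*np.array([-.638,0,.77])))))
E
```

```text
21.9333 [ 0.7467334  -0.03297413  0.27832064] [ 0.74645737 -0.0333883   0.27378471] [-0.1   0.62  0.21]
0.1 [321. 193.]
0.121 [321. 212.]
0.126 [321. 216.]
piptip [321.  93.]
```

View pics/w6.png

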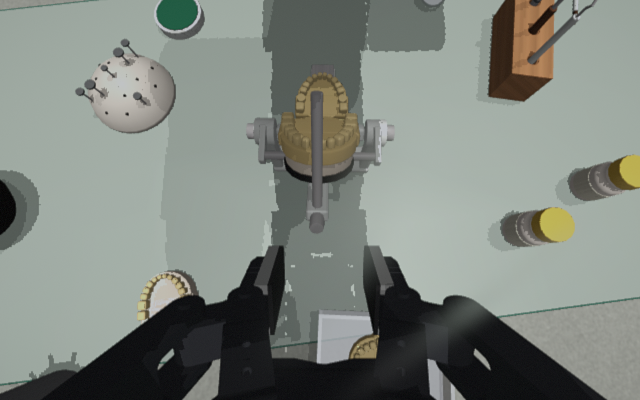

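```bash
python3 - <<'E'
from h import *
d=dict(np.load("w6.npz")); p=cloud(d); Z=R.from_euler("z",YAW)
A=(p-H)@Z.as_matrix()   # articulator axes about hinge
for v in (95,110,130,150,170,190,200,205,210,215,220,225,230,234):
    cols=[u for u in range(295,340) if A[v,u,2]>.03]
    if cols: a=A[v,cols]; print(v,cols[0],cols[-1],np.median(a,0).round(4), "y",a[:,1].min().round(4),a[:,1].max().round(4))
print(r.current_tool_pos(),r.current_qvel().round(3))
E
```

```text
95 311 322 [ 0.0396 -0.0023  0.145 ] y -0.0054 0.0007
110 311 322 [ 0.0451 -0.0024  0.1384] y -0.0055 0.0007
130 295 339 [ 0.0286 -0.0023  0.0718] y -0.0193 0.0135
150 295 339 [ 0.051  -0.0018  0.089 ] y -0.0189 0.0126
170 295 339 [ 0.0606 -0.0026  0.0716] y -0.0207 0.0135
190 308 328 [ 0.076  -0.0021  0.0712] y -0.0101 0.005
200 307 328 [ 0.0849 -0.0025  0.078 ] y -0.0104 0.0049
205 306 328 [ 0.0893 -0.0029  0.0818] y -0.0109 0.0048
210 306 328 [ 0.0932 -0.0029  0.0842] y -0.0106 0.0048
215 306 328 [ 0.0968 -0.0028  0.0848] y -0.0107 0.0048
220 308 326 [ 0.1009 -0.0027  0.0894] y -0.0094 0.0034
225 309 323 [ 0.1045 -0.0033  0.091 ] y -0.0083 0.0013
230 310 322 [ 0.1075 -0.0034  0.0881] y -0.0076 0.0006
[ 0.7467334  -0.03297413  0.27832064] [-0.002  0.005  0.008  0.     0.002 -0.   ]
```

The view shows the tongue at column 317 (rows 190–215), with the pin standing up from it to (317,97), about 2.6 mm to −y of my estimate. I'll correct for that and grasp.

```bash
sed -i 's/^YAW=.*/YAW=-.128; H=np.array([.6115,-.0186,.1165])/' h.py; python3 - <<'E'
from h import *
p,q=apos(2.45,.5,.06); r.move_linear(p,q,vel=.1); r.sleep(.1); print(p.round(4),r.current_tool_pos().round(4),r.current_contact_force().round(2))
f0=r.current_contact_force()
for b in (.04,.025,.012,.0):
    p,q=apos(2.45,.5,b); r.move_linear(p,q,vel=.1); f=r.current_contact_force()-f0; print(b,p.round(4),r.current_tool_pos().round(4),f.round(1))
    if np.linalg.norm(f)>8: print("STOP"); break
else:
    r.set_gripper(0,50); print(r.current_opening(),r.current_finger_force(),(r.current_contact_force()-f0).round(1),r.current_torque().round(2))
d=wrist(); np.savez("w7.npz",**d); cv2.imwrite("pics/w7.png",d["pixels"][60:360,120:520,::-1]); print(r.current_t())
E
```

```text
[ 0.7339 -0.0344  0.249 ] [ 0.7343 -0.0343  0.2507] [-0.68  0.08  0.23]
0.04 [ 0.7244 -0.0331  0.2314] [ 0.7245 -0.0331  0.2319] [1.3 0.6 0.5]
0.025 [ 0.7172 -0.0322  0.2182] [ 0.7174 -0.0322  0.2187] [ 0.8 -0.3 -0.7]
0.012 [ 0.7111 -0.0314  0.2068] [ 0.7112 -0.0314  0.2071] [0.1 0.  0.6]
0.0 [ 0.7054 -0.0307  0.1963] [ 0.7054 -0.0307  0.1965] [0.1 0.1 0.5]
0.1703627839890496 50.20422577857971 [ 0.3 -8.4  2.3] [-0.94 -0.07  0.4 ]
24.0333
```

View pics/w7.png

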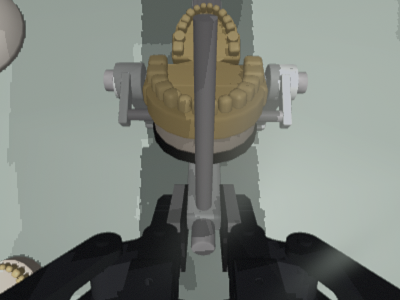

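The crop shows the fingers clamped on both sides of the tongue at (203,215), with the pin between them. Now I'll carry it along the arc to the balance point.

```bash
sed -i 's/-.0186,.1165/-.0192,.1165/' h.py; python3 - <<'E'
from h import *
for a in np.linspace(2.45,1.81,13)[1:]:
    p,q=apos(a,.5-(2.45-a)); r.move_linear(p,q,vel=.06); f=r.current_contact_force()
    print(round(a,3),p.round(4),r.current_tool_pos().round(4),f.round(1),r.current_torque().round(2),round(r.current_opening(),3))
    if np.linalg.norm(f)>25: print("STOP"); break
r.sleep(.2); f=r.current_contact_force(); print(f.round(1),r.current_t())
d=wrist(); np.savez("w8.npz",**d)
for n in("scene","side"):
    e=optics.get_image(n); np.savez(n+"8.npz",**e)
cv2.imwrite("pics/w8.png",np.hstack([d["pixels"][60:360,140:500],e["pixels"][90:290,200:400].repeat(2,0).repeat(2,1)[50:350]])[:,:,::-1])
E
```

```text
2.397 [ 0.701  -0.0307  0.2012] [ 0.7012 -0.0316  0.2024] [ 2.2 -5.9  2. ] [-0.71 -0.44  0.22] 0.173
2.343 [ 0.6964 -0.0301  0.2059] [ 0.6966 -0.031   0.2071] [ 1.9 -5.6  1.7] [-0.7  -0.29  0.14] 0.171
2.29 [ 0.6916 -0.0295  0.2104] [ 0.6917 -0.0303  0.2116] [ 2.  -5.3  1.3] [-0.72 -0.23  0.15] 0.167
2.237 [ 0.6865 -0.0288  0.2145] [ 0.6866 -0.0295  0.2158] [ 1.7 -5.7  3.2] [-0.68 -0.23  0.03] 0.171
2.183 [ 0.6812 -0.0282  0.2184] [ 0.6813 -0.0288  0.2197] [ 1.6 -5.2  3.4] [-0.7  -0.13  0.1 ] 0.169
2.13 [ 0.6757 -0.0275  0.222 ] [ 0.6759 -0.028   0.2234] [ 1.2 -5.6  4. ] [-0.72 -0.06  0.03] 0.171
2.077 [ 0.67   -0.0267  0.2253] [ 0.6703 -0.0273  0.2267] [ 1.1 -4.4  6. ] [-0.81 -0.05  0.  ] 0.162
2.023 [ 0.6642 -0.026   0.2283] [ 0.6645 -0.0264  0.2297] [ 1.4 -4.8  5.5] [-0.71  0.03 -0.07] 0.168
1.97 [ 0.6582 -0.0252  0.231 ] [ 0.6586 -0.0256  0.2324] [ 1.5 -4.4  5.3] [-0.73  0.18 -0.07] 0.166
1.917 [ 0.6521 -0.0244  0.2333] [ 0.6525 -0.0248  0.2348] [ 1.6 -4.7  7.3] [-0.64  0.2  -0.1 ] 0.168
1.863 [ 0.6459 -0.0236  0.2353] [ 0.6463 -0.0239  0.2369] [-0.1 -3.8  7. ] [-0.6   0.31 -0.18] 0.174
1.81 [ 0.6395 -0.0228  0.237 ] [ 0.64   -0.023   0.2387] [-0.6 -3.5  8.6] [-0.62  0.32 -0.17] 0.172
[-1.2 -3.6  9.8] 27.3333
```

View pics/w8.png

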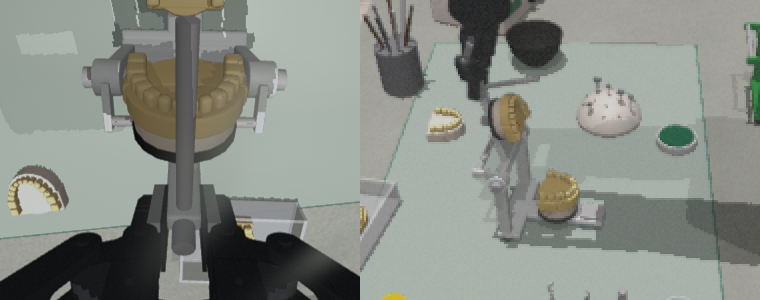

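```bash
python3 - <<'E'
from h import *
Z=R.from_euler("z",YAW)
for n in ("w6","w7","w8"):
    d=dict(np.load(n+".npz")); A=(cloud(d)-H)@Z.as_matrix()
    if n!="w8": a0=2.45
    else: a0=1.81
    t=np.array([-np.cos(a0),0,np.sin(a0)]); w=np.array([-np.sin(a0),0,-np.cos(a0)])
    s,h=A@t,A@w
    m=(h>.03)&(h<.08)&(abs(s-.119)<.015)&(abs(A[...,1]+.0)<.006)
    q=A[m]; c=np.polyfit(h[m],s[m],1); k=np.polyfit(h[m],A[...,1][m],1)
    ang=a0-0 ; print(n,m.sum(),"slope ds/dh",c.round(4),"y",k.round(4)," angle ~",a0-np.arctan(c[0]))
    # tongue's teeth-side face and model
    m=(s>.100)&(s<.114)&(abs(A[...,1])<.006)&(abs(h)<.015); 
    if m.sum()>8: print("  tongue",m.sum(),np.polyfit(s[m],h[m],1).round(4),np.median(h[m]))
E
```

```text
w6 838 slope ds/dh [0.0026 0.12  ] y [0.0035 0.0004]  angle ~ 2.447383716562984
  tongue 81 [-0.0064  0.0067] 0.005999513815865736
w7 2543 slope ds/dh [0.0008 0.1201] y [0.008 0.   ]  angle ~ 2.4491866680678895
  tongue 204 [-0.0014  0.0061] 0.005906161374309673
w8 2623 slope ds/dh [0.0207 0.1211] y [0.0095 0.0011]  angle ~ 1.7893271288176462
  tongue 203 [-0.0145  0.006 ] 0.004378082660460779
```

The pin and tongue both measure about 1.828, so I'll nudge it 0.018 forward, relax the residual load, check and hand in.

```bash
python3 - <<'E'
from h import *
p,q=apos(1.792,-.158,0,.1222); r.move_linear(p,q,vel=.02); r.sleep(.4)
print(r.current_contact_force().round(1),r.current_finger_force(),r.current_opening(),r.current_qvel().round(4))
Z=R.from_euler("z",YAW); d=wrist(); A=(cloud(d)-H)@Z.as_matrix(); a0=1.81
t=np.array([-np.cos(a0),0,np.sin(a0)]); w=np.array([-np.sin(a0),0,-np.cos(a0)]); s,h=A@t,A@w
m=(h>.03)&(h<.08)&(abs(s-.119)<.015)&(abs(A[...,1])<.006); c=np.polyfit(h[m],s[m],1)
ang=a0+np.arctan(c[0]); print("angle",ang,r.current_t())
if abs(ang-1.81)<.02: print(r.hand_in())
E
```

```text
[-2.1 -3.8  5.4] 53.45924913883209 0.1696265216737123 [ 0.0003 -0.0001  0.0001 -0.0004 -0.0009  0.0004]
angle 1.809596025748171 28.2083
the job is handed in; nothing more can be done
None
```

The job is handed in: both dies are pressed fully home, the plugger stands back in its hole, and the gripper is holding the upper half at rest at its balance point, measured at 1.81 rad, with 28 s used.

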